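Snap the weighted hook onto the stand's bar

ROBOT

A 6-joint arm with a two-finger parallel gripper is mounted at the origin on a cart in front of the work surface, level with it; the furniture and walls round the work are solid. World frame = base frame: x ahead of the robot, y to its left, z up, the work surface at z = 0. Lengths are in m, angles in rad, forces in N, time in s.
With the tool pointing down it reaches from about 0.275 to 0.875 m from the base axis. Payload 12.5 kg.
Tool frame: the origin (TCP) lies on the centre line of the jaws, within the pads' length; the fingertips stand r.finger_overhang ahead of it and the grasp point (between the pads) lies 3 mm ahead of it (r.finger_overhang is the distance from the TCP to the fingertips, in m); z points along the fingers, y is the direction in which the jaws open and shut (so a half turn about z gives the same grasp; the last joint's range is limited). The gripper opens to 85 mm and grips with 20 to 120 N. Pads are 22 mm wide; open, the fingers measure 114 mm over their backs; the gripper's body (76 mm by 85 mm) begins 54 mm behind the grasp point. The pads swing forward as they close: fully open they stand 13 mm farther back than shut.
Start: joints at [-1.351, 0.351, 1.652, -0, 1.139, -0.085], TCP at [0.165, -0.525, 0.232] pointing down, gripper open.
Joint ranges: [-2.75, 2.75], [-0.79, 2.1], [0.01, 2.65], [-1.57, 4.71], [0.07, 3.14], [-2.87, 2.87]. Speed limits (rad/s): [2.22, 2.22, 2.79, 3.14, 3.14, 3.14].

INTERFACE

Orientations are given as a unit quaternion [x, y, z, w].
In Python, from cell import r, optics gives the robot as it stands. The module is installed in compiled form; this text tells all that it offers. Calls block until the motion is done:
- r.move_to(position, orientation): joint-space move of the TCP to a pose.
- r.move_linear(position, rot=None, vel=0.15): straight line of the TCP; rot=None keeps the orientation; vel is the mean speed in m/s.
- r.set_joints(angles): joint-space move.
- r.set_gripper(opening, squeeze=None): opening from 0.0 (shut) to 1.0 (fully open); squeeze is the grip in N (None keeps the last); returns when the fingers have stopped.
- r.sleep(seconds).
- r.inverse_kinematics(position, orientation): joint angles nearest the present ones, or None.
- optics.get_image(name): name is "side" or "top" or "wrist"; returns a dict with "pixels" (480x640x3 uint8, red, green, blue), "depth" (480x640 float32, m along the optical axis (not along the pixel's ray), 0 where there is no reading), "fx", "fy", "cx", "cy" (pixels), "camera_from_world" (4x4, takes a point from world to camera coordinates); the wrist camera has in their place "mount" (4x4, takes a point from camera to tool coordinates, whose origin is the TCP and whose axes are the flange's). Camera axes: x right, y down, z forward; pixel columns grow to the right and rows downward; lengths in m; the calibration is good to about 2 mm. A picture is of the moment at which its call begins: read the wrist's pose just before it.
A pose or a line that the arm cannot do raises r.PlanningError and nothing moves.
- r.hand_in(): hands the job in, once; it reports no verdict.
Readings, each from a call of its own:
- r.current_t(): time.
- r.current_q(): joint angles.
- r.current_qvel(): joint speeds.
- r.current_effort(): joint torques, N m.
- r.current_tool_pos(): TCP position.
- r.current_ee_rot(): TCP orientation.
- r.current_contact_force(): force on the tool from outside, world axes, zero at the start.
- r.current_torque(): the same for the moment, N m.
- r.current_opening(): opening from 0.0 (shut) to 1.0 (fully open).
Only numpy, scipy, OpenCV 4.12 (cv2) and the standard library are available. Lean on these libraries where they do the work, as an engineer would, in place of code of your own. Each camera call takes 0.05 s, during which the arm holds its last target. There are 200 camera calls.

TASK

Pick the weighted snap hook up by its black grip, bring it in from the front of the stand and push it down onto the stand's bar until the sprung gate has flicked shut behind the bar. Then pull it upward with about 10 N, gate against the bar, to prove that it has caught, and leave it hanging freely upright on the bar. Be gentle: hook and stand must never press on each other with more than 30 N, and leave the things around alone.

Things in the scene. Friction and masses are not known exactly. Their poses are not given: they have to be found in the camera images.
- hook: Loose C-shaped steel snap hook standing on the bench, 0.25-0.4 kg. Origin: underside of its foot; z up, x from the spine to the open side of the C. In mm: dark foot x -22..36, y +-22, z 0..22; spine (back) x -22..-12, y +-6, z 16..130. Open to +x over z 22..89: the bar comes in there sideways over the foot, then up the mouth (25 wide, x +-12) as the hook is pushed down.
- hook_grip (a point): Middle of the black grip block on top of the hook (hook x 0, y 0, z 155 mm). The block is 30 (x) by 14 (y) mm and spans hook z 131 to 176; grip it across y.
- hook_seat (a point): Where the bar's axis lies when the hook hangs right: hook x 0, z 115.5 mm, 5 mm under the rigid crown (cross-piece, underside z 120.5), whose bevelled inner corners centre the bar. From there the hook must rise about 20 mm before the shut gate bears on the bar.
- hook_nose (a point): Lower tip of the nose, the short leg that hangs from the crown: hook x 12 to 22, y +-6, tip at z 89 mm.
- gate_tip (a point): Free tip of the gate. In the hook: shut at x 9.7, z 93.4 mm, by the inner face of the nose; upright along the spine at z 107. The bar first meets the gate with its axis at about hook z 84 mm; the gate flicks shut behind it when the axis is at about z 110 to 112, 3 to 5 mm before the crown lands on the bar. To pass the open gate, keep the bar's axis near hook x +2.
- gate: Sprung steel flap across the hook's mouth, 4 mm thick, 10 wide. Origin on its hinge on the spine, hook x -10.5, z 86 mm; shut, it slants up 20 degrees to the nose. The bar swings it up and inward (up to 1.25 rad) against 4 to 12 N; a stop keeps it from opening outward. Nothing but the bar should touch it.
- stand: Bar stand fixed to the bench. Origin: on the bench right under the middle of the bar; z up, x from bar (front) to column (back), y along the bar. Steel bar, 10 mm diameter, rigid, straight for y +-31 mm. Telescopic post: the bar's axis is 150 to 180 mm above the bench, different each time and NOT given by any measured pose: feel for it or look. Base plate x -30..120, y +-60, 12 thick.
- stand_bow (a point): Middle of the closed level bow that bar and side arms form, with the post at its lowest (stand x 37, z 150 mm; does not follow the post). Two arms of 10 mm stock at y +-37 lead back from the bar to a crosshead at stand x 69; the opening for the nose is x 5 to 69, y +-32. Column at x 64 to 106.
- screwdriver: Bystander: screwdriver, orange handle, 192 mm long, lying; origin at the underside centre.
- dish: Bystander: round grey parts dish, 67 across, 24 high; origin at the underside centre.
- white_reel: Bystander: white wire reel, 64 across, 42 high; origin at the underside centre.
- glue_bottle: Bystander: small white bottle with red nozzle, 32 across, 90 high; origin at the underside centre.
Things that resemble listed ones, but are neither listed nor needed, are in the scene too. What is shaped like the hook but pink is not meant.

How it is judged:
By the outcome, as a careful person would: the job done as asked, in the order asked, and still so for the second after the job is handed in, with the robot touching nothing.
It also fails if it takes over 70 s, if anything falls off the work surface, if the arm or the gripper's body presses on something with over 40 N, if the wrist force passes 120 N, or if a joint passes its speed limit or range.

## Working session

There is one attempt and no reset: what is moved stays moved. The work goes in short steps, each a Python script; the robot and the scene stay as the last script left them, time stands still between calls to the robot, and variables do not carry over. Pictures are saved under pics/ and viewed, on a budget of 10 in all, crops included, one or two more only if the job needs it, and the job is handed in when it is done.

```bash
mkdir -p pics
cat > h.py <<'E'
import numpy as np, cv2
from cell import r, optics
def grab(n):
    d=optics.get_image(n); return d
def world(d):
    z=d["depth"].astype(float); v,u=np.mgrid[:480,:640]
    P=np.stack([(u-d["cx"])/d["fx"]*z,(v-d["cy"])/d["fy"]*z,z,np.ones_like(z)],-1)
    T=np.linalg.inv(d["camera_from_world"]) if "camera_from_world" in d else d["T"]
    W=(P@T.T)[...,:3]; W[z==0]=np.nan; return W
E
python3 - <<'E'
from h import *
for n in ("top","side"):
    d=grab(n); np.savez(f"{n}0.npz",**d); cv2.imwrite(f"pics/{n}0.png",d["pixels"][...,::-1])
    print(n,d["fx"],np.linalg.inv(d["camera_from_world"]).round(3).tolist())
print(r.current_t(),r.finger_overhang,r.current_ee_rot())
E
```

```text
top 588.5926215461142 [[0.018, -0.984, 0.179, 0.371], [-1.0, -0.02, -0.01, -0.061], [0.014, -0.179, -0.984, 1.24], [0.0, 0.0, 0.0, 1.0]]
side 507.34032653946053 [[1.0, -0.008, -0.009, 0.58], [0.005, -0.432, 0.902, -0.977], [-0.011, -0.902, -0.432, 0.559], [0.0, 0.0, 0.0, 1.0]]
0.1 0.022 [ 9.88410600e-01  1.51803274e-01 -5.07705199e-05 -5.00287846e-04]
```

View pics/top0.png

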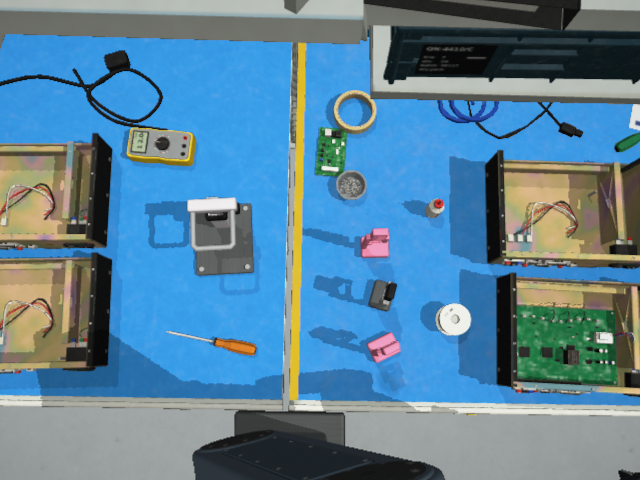

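View pics/side0.png

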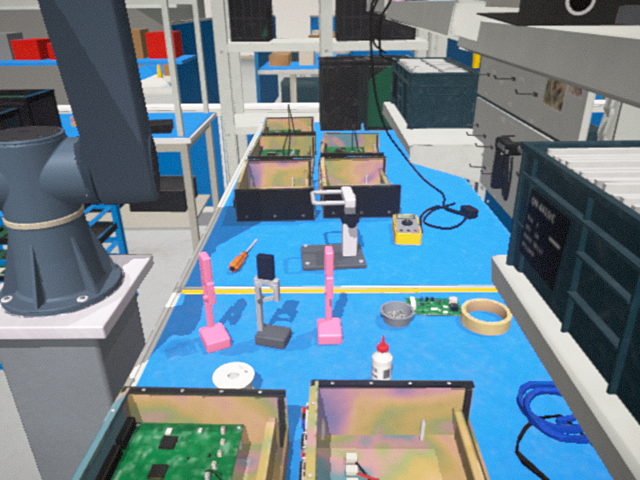

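The top view shows the black-gripped hook at (383,293) between two pink decoys at (376,243) and (384,346). The stand is at (215,235), with its bar at about (212,246), nearest the robot. The side view shows the hook at (267,300), its grip at (265,266), and the stand's bow at (333,197). Next I'll get metric positions.

```bash
python3 - <<'E'
from h import *
def rect(P): 
    c,s,a=cv2.minAreaRect((P[:,:2]*1000).astype(np.float32)); return np.round(c,1),np.round(s,1),round(a,1)
for n in("top","side"):
    d=dict(np.load(n+"0.npz")); W=world(d); px=d["pixels"].astype(int); sat=px.max(-1)-px.min(-1); dark=(px.max(-1)<90)
    x,y,z=W[...,0],W[...,1],W[...,2]
    u0,u1,v0,v1=(362,405,275,315) if n=="top" else (250,296,245,350)
    m=np.zeros(z.shape,bool); m[v0:v1,u0:u1]=1
    for lo,hi in((.015,.03),(.03,.128),(.135,.172),(.173,.19)):
        k=m&(z>lo)&(z<hi)&(sat<60); P=W[k]
        if len(P)>5: print(n,"hook",lo,hi,len(P),rect(P),P.mean(0).round(4),np.median(P[:,2]).round(4))
    u0,u1,v0,v1=(180,265,190,280) if n=="top" else (295,375,180,275)
    m[:]=0; m[v0:v1,u0:u1]=1
    for lo,hi in((.006,.02),(.13,.17),(.14,.2),(.2,.3)):
        k=m&(z>lo)&(z<hi)&(sat<60); P=W[k]
        if len(P)>5: print(n,"stand",lo,hi,len(P),rect(P),P.mean(0).round(4),P.min(0).round(3),P.max(0).round(3))
    k=m&(z>.12)&(z<.25)&(sat<60);P=W[k]
    xm=P[:,0].min(); 
    for a in np.arange(xm,xm+.11,.005):
        q=P[(P[:,0]>=a)&(P[:,0]<a+.005)]
        if len(q): print(round(a,4),len(q),q[:,1].min().round(4),q[:,1].max().round(4),np.percentile(q[:,2],[5,50,98]).round(4))
E
python3 - <<'E'
from h import *
a=cv2.imread("pics/top0.png")[180:320,170:420]; b=cv2.imread("pics/side0.png")[175:355,190:410]
a=cv2.resize(a,(500*8//5,280*8//5),interpolation=3)
b=cv2.resize(b,None,fx=3,fy=3,interpolation=3)
cv2.imwrite("pics/c1.png",b)
E
```

```text
top hook 0.015 0.03 325 (array([ 485.7, -207.8]), array([44. , 57.3]), 74.6) [ 0.4859 -0.2003  0.0219] 0.022
top hook 0.03 0.128 72 (array([ 478.9, -200.3]), array([10.6, 42.9]), 89.5) [ 0.4683 -0.1993  0.0854] 0.0897
top hook 0.135 0.172 49 (array([ 477.3, -205.5]), array([15.6, 35.5]), 73.2) [ 0.475  -0.2006  0.1533] 0.1524
top hook 0.173 0.19 116 (array([ 480.1, -206.4]), array([13.9, 29.4]), 75.7) [ 0.4797 -0.206   0.1765] 0.1767
top stand 0.006 0.02 2844 (array([599.2, 126.5]), array([148. , 119.6]), 4.3) [0.586  0.1228 0.0126] [0.523 0.062 0.006] [0.676 0.19  0.02 ]
top stand 0.13 0.17 1131 (array([600.9, 125.9]), array([101. ,  90.9]), 4.4) [0.6059 0.1259 0.1637] [0.549 0.082 0.131] [0.651 0.174 0.17 ]
top stand 0.14 0.2 1257 (array([600.9, 125.9]), array([101. ,  90.9]), 4.4) [0.6089 0.1261 0.1647] [0.549 0.082 0.147] [0.651 0.174 0.176]
0.5489 79 0.0923 0.1596 [0.1573 0.1618 0.1663]
0.5539 103 0.0855 0.1626 [0.1591 0.1621 0.1659]
0.5589 59 0.0837 0.1633 [0.1579 0.1617 0.1647]
0.5639 27 0.0817 0.1638 [0.1574 0.1614 0.1657]
0.5689 31 0.083 0.1633 [0.1574 0.1623 0.1662]
0.5739 
[... 1948 characters left out ...]
5846 24 -0.2042 0.1628 [0.1538 0.1593 0.1763]
0.5896 21 -0.1994 0.1643 [0.1526 0.1587 0.1736]
0.5946 16 0.081 0.1634 [0.1543 0.1591 0.1616]
0.5996 20 0.0832 0.1618 [0.1549 0.1587 0.1624]
0.6046 16 0.081 0.162 [0.1545 0.1588 0.1618]
0.6096 15 0.0833 0.1616 [0.154  0.1591 0.1618]
0.6146 16 0.0838 0.1627 [0.1549 0.1582 0.1622]
0.6196 37 0.0838 0.1678 [0.1204 0.158  0.1667]
0.6246 57 0.0774 0.1646 [0.1225 0.1651 0.1692]
0.6296 57 0.0788 0.1652 [0.1234 0.1663 0.169 ]
0.6346 60 0.0803 0.1697 [0.1212 0.1656 0.169 ]
0.6396 75 0.0786 0.1689 [0.1205 0.1603 0.1685]
0.6446 48 0.0789 0.1519 [0.1219 0.1597 0.1693]
0.6496 16 0.0855 0.1402 [0.1226 0.1549 0.1629]
0.6546 3 0.1058 0.1381 [0.12   0.1203 0.1221]
```

View pics/c1.png

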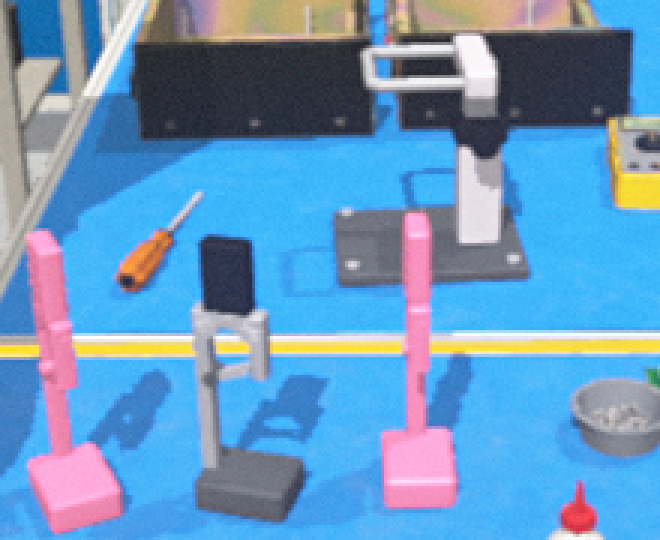

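The crop confirms the hook opens toward +x, with its spine at (205,390), nose at (260,350) and yaw about -15°. The stand's origin is about (0.555, 0.122), yaw about 4.4°, and the bar axis is about 0.157 m up. I'll move above the hook and refine with the wrist camera.

```bash
cat >> h.py <<'E'
from scipy.spatial.transform import Rotation as R
def quat(deg): a=np.radians(deg)/2; return [np.cos(a),np.sin(a),0,0]
def wrist():
    p=np.array(r.current_tool_pos()); q=R.from_quat(r.current_ee_rot()).as_matrix()
    d=optics.get_image("wrist"); T=np.eye(4); T[:3,:3]=q; T[:3,3]=p; d["T"]=T@d["mount"]; return d
def rect(P):
    c,s,a=cv2.minAreaRect((P[:,:2]*1000).astype(np.float32)); return np.round(c,1),np.round(s,1),round(a,1)
E
python3 - <<'E'
from h import *
r.move_linear([.165,-.525,.33],vel=.25)
r.move_to([.4805,-.2083,.33],quat(-15)); r.set_gripper(.5,60)
print(r.current_t(),r.current_q(),r.current_contact_force(),r.current_opening())
d=wrist(); cv2.imwrite("pics/w1.png",d["pixels"][...,::-1]); W=world(d)
z=W[...,2]; px=d["pixels"].astype(int); sat=px.max(-1)-px.min(-1)
for lo,hi in((.015,.03),(.1,.17),(.168,.185)):
    k=(z>lo)&(z<hi)&(sat<60)&(np.hypot(W[...,0]-.483,W[...,1]+.208)<.05)
    print(lo,k.sum(),rect(W[k]) if k.sum()>5 else "",W[k].mean(0) if k.any() else "")
    if k.any(): v,u=np.where(k);print(u.mean(),v.mean())
E
```

```text
2.775 [-4.98158073e-01  2.17416682e-01  1.58675667e+00  7.01153011e-06
  1.33745737e+00  1.33458533e+00] [-0.26400209  0.27116428  0.55440144] 0.5024394322731943
0.015 1345 (array([ 486.1, -209.9]), array([43.2, 56.6]), 74.1) [ 0.49077071 -0.21113833  0.02138292]
323.5085501858736 180.06691449814127
0.1 338 (array([ 485. , -209.2]), array([15.2, 33.1]), 74.2) [ 0.49437883 -0.21235491  0.14044151]
323.72189349112426 194.20118343195267
0.168 632 (array([ 479.7, -208.1]), array([14.2, 29.5]), 76.2) [ 0.48063344 -0.20823589  0.17553402]
323.128164556962 219.32911392405063
```

View pics/w1.png

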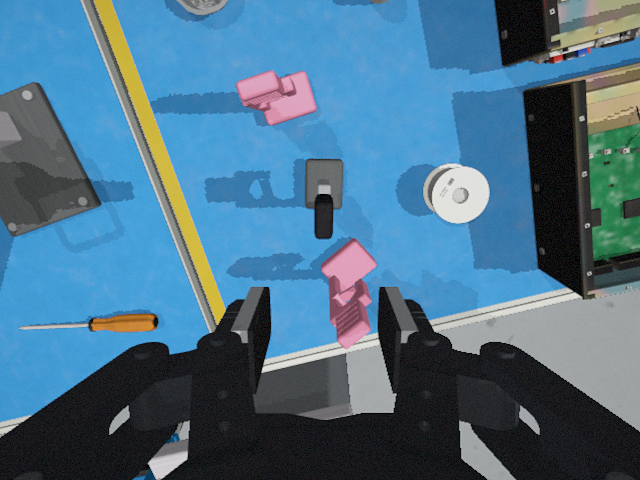

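The wrist view shows the hook's grip at (323,219), with the pinks in front and behind, clear of the jaws' opening direction. The refined grip position is (0.4797, -0.2082). Now the grasp.

Run:
```python
from h import *
g=[.4797,-.2082]
r.move_linear(g+[.23],vel=.2); r.move_linear(g+[.159],vel=.08)
print(r.current_contact_force())
r.set_gripper(.0,80); print(r.current_t(),r.current_opening(),r.current_contact_force())
f0=np.array(r.current_contact_force())
r.move_linear(g+[.165],vel=.03); r.sleep(.3); print(r.current_contact_force(),r.current_contact_force()-f0)
r.move_linear(g+[.37],vel=.2)
# hover: hook 110 mm in front of bar
s=np.radians(4.4); ex=np.array([np.cos(s),np.sin(s)]); o=np.array([.5552,.1225])
h=o-.11*ex
r.move_to([*h,.37],quat(4.4)); r.sleep(.3)
F=[r.current_contact_force() for _ in range(5)]; print(r.current_t(),r.current_tool_pos(),F[0],np.std(F,0),r.current_opening())
d=wrist(); cv2.imwrite("pics/w2.png",d["pixels"][...,::-1]); W=world(d); np.savez("w2.npz",W=W,px=d["pixels"])
px=d["pixels"].astype(int); sat=px.max(-1)-px.min(-1); z=W[...,2]
k=(z>.14)&(z<.18)&(sat<70)&(W[...,0]>.53)&(abs(W[...,1]-.125)<.07);P=W[k]
print(k.sum(),rect(P),np.median(P[:,2]))
b=P[(P[:,0]<.56)]
ey=np.array([-ex[1],ex[0]])
sx=(P[:,:2]-o)@ex; sy=(P[:,:2]-o)@ey
m=(abs(sy)<28)&(sx<.03)&(abs(sy)<.028); print("bar sx",np.percentile(sx[m],[2,50,98]),"z",np.percentile(P[m,2],[50,90]))
print("fit",np.degrees(np.arctan(np.polyfit(sy[m],sx[m],1)[0])), "sy range",np.percentile(sy,[1,99]))
```

```text
[-0.17921417  0.23861956 -0.36859656]
4.8833 0.1438178504985594 [-2.10765956  1.80353372  5.31732607]
[-0.09467475 -1.0722514  -2.83753158] [ 2.01298481 -2.87578512 -8.15485765]
8.2417 [0.44571745 0.11357889 0.36994356] [-1.0416227  -0.64877951 -3.67574594] [0.0000000e+00 0.0000000e+00 4.4408921e-16] 0.1401916636954732
2884 (array([581.6, 124.2]), array([63.5, 83.6]), 4.4) 0.16147190923640622
bar sx [-0.00519029 -0.00080302  0.00439184] z [0.16140932 0.16279382]
fit 0.013380026182205443 sy range [-0.04147372  0.04090864]
```

View pics/w2.png

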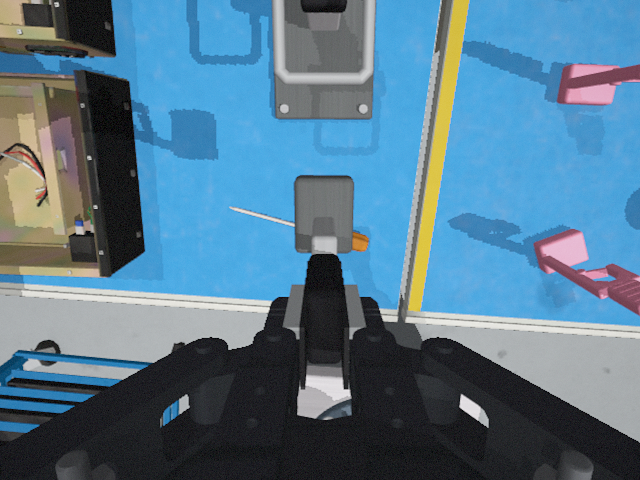

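The wrist view shows the hook held straight, foot at (324,213), and the bow ahead with its bar at (323,80). Bar yaw and position match the estimate to 0.5 mm. I'll check the hook's pose in the hand from the same cloud and then approach.

```bash
cat >> h.py <<'E'
s_=np.radians(4.4); ex=np.array([np.cos(s_),np.sin(s_)]); ey=np.array([-ex[1],ex[0]]); o=np.array([.5552-.0004,.1225])
AX=.1575
def pose(hx,zb):  # TCP with bar axis at hook x=hx, hook z=zb
    return [*(o-hx*ex),AX-zb+.159]
def F(): return np.array(r.current_contact_force())
E
python3 - <<'E'
from h import *
n=np.load("w2.npz"); W=n["W"]; t=np.array(r.current_tool_pos())
m=np.zeros(W.shape[:2],bool); m[165:260,285:362]=1
px=n["px"].astype(int); m&=(px.max(-1)-px.min(-1)<60)&(W[...,2]>.2)
P=W[m]; P=P[abs(P[:,2]-(t[2]-.159+.022))<.008]
L=np.c_[(P[:,:2]-t[:2])@ex,(P[:,:2]-t[:2])@ey]
print("foot in hook frame x",np.percentile(L[:,0],[1,99]),"y",np.percentile(L[:,1],[1,99]),"z",np.median(P[:,2])-t[2]+.159)
c=np.polyfit(L[:,0],P[:,2],1); print("tilt deg",np.degrees(np.arctan(c[0])),rect(P))
# approach
r.move_linear([*(o-.11*ex),AX-.055+.159],vel=.2)
r.sleep(.2);f0=F(); print("free",f0)
for hx in np.arange(.10,.001,-.014):
    r.move_linear(pose(max(hx,.002),.055),vel=.12)
    f=F()-f0
    if np.linalg.norm(f)>4: print("contact",hx,f); break
r.sleep(.3); print(r.current_t(),r.current_tool_pos(),F()-f0); np.save("f0.npy",f0)
d=grab("side"); p=d["pixels"][150:300,260:420,::-1]; cv2.imwrite("pics/s2.png",cv2.resize(p,None,fx=4,fy=4,interpolation=3))
E
```

```text
foot in hook frame x [-0.02079036  0.03439456] y [-0.02141305  0.02088575] z 0.02090076668699828
tilt deg -0.7226666085583808 (array([451.5, 114.1]), array([57.5, 43.8]), 4.2)
free [-0.40685583 -0.35006372 -4.49424822]
11.6 [0.55247099 0.12234055 0.26157424] [1.60036756 0.25196511 0.36258902]
```

View pics/s2.png

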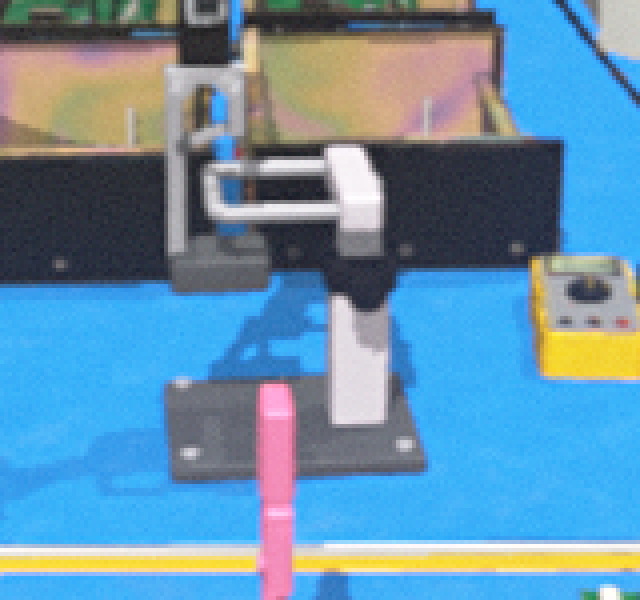

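The side view shows the bar passing through the mouth at about (212,190), under the gate and nose. Nothing touches. Now I'll push down slowly with force monitoring.

Run:
```python
from h import *
r.move_linear(pose(.002,.078),vel=.05); r.sleep(.2); f0=F(); print(f0,r.current_t())
zb=.078
while zb<.1175:
    zb+=.001 if zb<.1075 else .0004
    r.move_linear(pose(.002,zb),vel=.02); r.sleep(.02); f=F()-f0
    print(round(zb*1000,1),f.round(1))
    if np.linalg.norm(f)>16: print("stop"); break
r.sleep(.3);print(F()-f0,r.current_tool_pos(),r.current_t()); np.save("f0.npy",f0)
```

```text
[ 0.20004505  0.34695931 -2.95821705] 12.4583
79.0 [ 0.   0.1 -1.3]
80.0 [-0.5 -0.5  0. ]
81.0 [-0.6  0.1 -0.5]
82.0 [-0.3  0.  -1. ]
83.0 [-1.1 -0.8  1.1]
84.0 [-0.5 -0.8  5.7]
85.0 [-0.3 -0.2  5.6]
86.0 [0.1 0.2 6.3]
87.0 [ 0.4 -0.8  6.3]
88.0 [-0.6  0.1  6. ]
89.0 [-1.5  0.1  6.5]
90.0 [-2.5 -0.7  5.8]
91.0 [-2.  -0.8  5.3]
92.0 [-2.2 -0.4  5.3]
93.0 [-2.5 -0.5  5.1]
94.0 [-2.7 -0.5  5.1]
95.0 [-3.1 -0.3  4.5]
96.0 [-2.4 -0.9  4.8]
97.0 [-4.1 -1.6  3.9]
98.0 [-2.6 -0.6  3.6]
99.0 [-3.1  0.6  4. ]
100.0 [-4.2 -1.1  2.6]
101.0 [-3.  -0.9  3.8]
102.0 [-3.6 -0.1  3.5]
103.0 [-3.8 -0.1  3.7]
104.0 [-4.  -0.2  2.1]
105.0 [-4.2 -0.2  2.2]
106.0 [-5.5 -1.8  0.6]
107.0 [-5.7  0.1 -0.3]
108.0 [-4.9 -0.7 -0.6]
108.4 [-4.3 -0.9 -1.6]
108.8 [-5.7 -0.2 -0.8]
109.2 [-6.7 -0.7 -1.5]
109.6 [ 0.2 -0.9 -0.6]
110.0 [-0.6 -0.6 -1.3]
110.4 [ 0.8 -0.9 -0.2]
110.8 [-0.  -0.7 -1.4]
111.2 [ 0.2  0.2 -0.8]
111.6 [-0.8 -0.  -0.6]
112.0 [-0.9 -0.6 -0.8]
112.4 [ 0.4 -0.1 -0.5]
112.8 [ 1.1 -0.8 -0.8]
113.2 [-0.5 -0.1 -0.6]
113.6 [ 0.  -0.2 -0.5]
114.0 [-0.1 -0.7 -1.2]
114.4 [ 0.7 -0.1 -1.2]
114.8 [ 1.7 -1.   0.3]
115.2 [ 1.8 -1.3  2.9]
115.6 [-0.1 -0.1  8.6]
116.0 [-0.6 -1.2 11.6]
116.4 [-0.6 -1.3 14.5]
116.8 [-2.1 -1.  18.2]
stop
[-2.52014716 -1.89064039 17.65907722] [0.55336239 0.12243979 0.20131738] 26.625
```

The gate flicked at about 109.6 (lateral force dropped to 0) and the crown landed at about 115.2. Now the pull test.

Run:
```python
from h import *
r.move_linear(pose(.001,.110),vel=.04); r.sleep(.3)
f0=np.mean([(r.sleep(.03),F())[1] for _ in range(8)],0); print(f0,r.current_t())
r.move_linear(pose(.001,.0985),vel=.05); zb=.0985
while zb>.088:
    zb-=.0003; r.move_linear(pose(.001,zb),vel=.02); r.sleep(.03); f=F()-f0
    if f[2]<-2: print(round(zb*1000,1),f.round(1))
    if f[2]<-9.3: break
G=[(r.sleep(.05),F()-f0)[1] for _ in range(16)]; print("hold",np.mean(G,0),np.min(G,0),zb,r.current_t())
d=grab("side"); p=d["pixels"][150:300,260:420,::-1]; cv2.imwrite("pics/s3.png",cv2.resize(p,None,fx=4,fy=4,interpolation=3))
np.save("f0.npy",f0)
```

```text
[ 0.05776258 -0.05600403 -3.60985401] 27.5167
97.0 [-0.2  0.6 -2.5]
96.7 [ 0.4  0.7 -6.6]
96.4 [  0.6   1.2 -11.1]
hold [  1.8197353    0.28062403 -15.20352356] [  1.1974128   -1.23687711 -17.39228219] 0.09640000000000004 30.6833
```

View pics/s3.png

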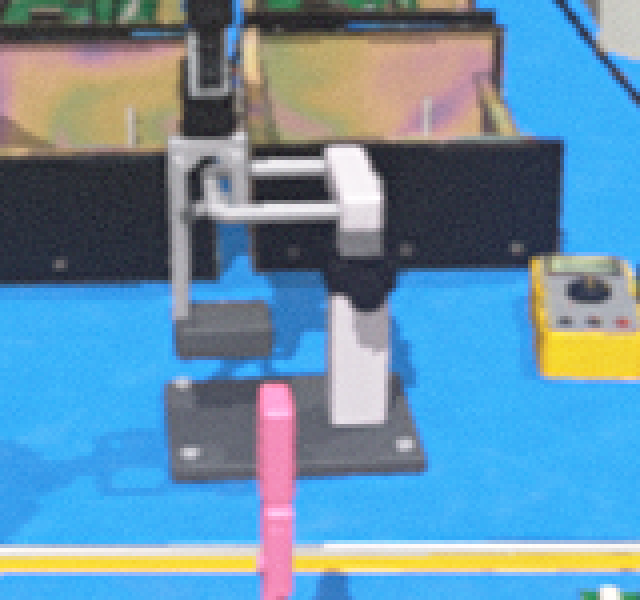

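The bar lies inside the closed gate (about (208,190)), and the hook is caught. The pull settled at 15 N because of lag, above the 10 N asked. I'll trim it to about 10 N, then seat and release.

Run:
```python
from h import *
f0=np.load("f0.npy"); zb=.0964
m=lambda n=6: np.mean([(r.sleep(.04),F()-f0)[1] for _ in range(n)],0)
for _ in range(6):
    f=m(); print(round(zb*1000,2),f.round(1))
    if f[2]>-11: break
    zb+=.0002; r.move_linear(pose(.001,zb),vel=.02); r.sleep(.1)
print("hold",m(20),r.current_t())
r.move_linear(pose(.001,.110),vel=.04); r.move_linear(pose(.000,.1138),vel=.02)
zb=.1138
while zb<.1175:
    zb+=.0002; r.move_linear(pose(0,zb),vel=.01); f=m(3)
    if f[2]>3: break
r.sleep(.3); print("seat",zb,m(),r.current_torque(),r.current_t())
r.set_gripper(.4); r.sleep(.5); print("open",r.current_opening(),F(),r.current_t())
p=pose(0,zb); p[2]+=.12; r.move_linear(p,vel=.1); r.sleep(1)
print(r.current_t(),F())
d=grab("side"); p=d["pixels"][150:300,260:420,::-1]; cv2.imwrite("pics/s4.png",cv2.resize(p,None,fx=4,fy=4,interpolation=3))
```

```text
96.4 [  1.2   0.5 -19.2]
96.6 [  0.8  -0.  -19.3]
96.8 [ -0.2   0.4 -16.9]
97.0 [ -0.2  -0.2 -13.1]
97.2 [-0.9 -0.4 -8.5]
hold [-0.83321725 -0.16965405 -6.34541923] 34.2167
seat 0.11520000000000004 [-1.09147935 -0.05826776  6.34109622] [-0.02910266  0.23949152 -0.06590042] 38.2083
open 0.3949814580957467 [ 0.2367773  -0.1967711   0.21104752] 39.05
41.4 [ 0.4355006  -0.89852959  0.22179288]
```

View pics/s4.png

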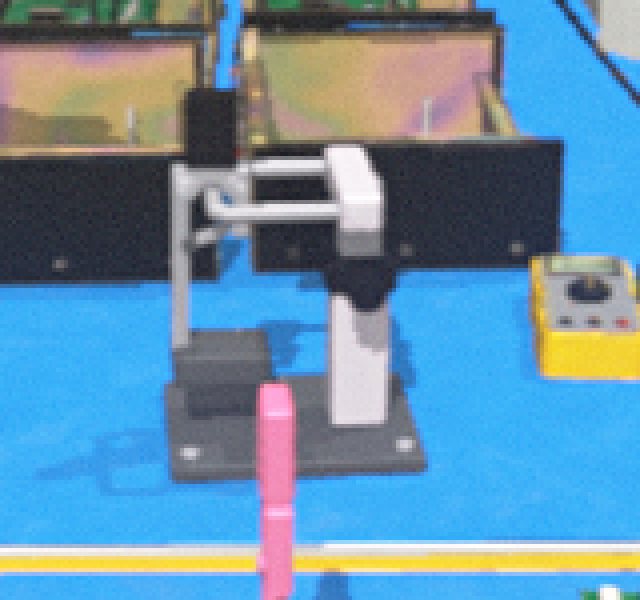

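The hook hangs upright with its gate shut at (205,237) below the bar, and the gripper is clear.

```bash
python3 -c "
from h import *
r.hand_in(); print(r.current_t())"
```

```text
the job is handed in; nothing more can be done
the job is handed in; nothing more can be done
```

The hook is hanging upright on the stand's bar with the gate shut, and I handed the job in at about 41 s. The pull test ran stronger than the 10 N asked.

- **Pick and approach:** I gripped the hook by its black grip and brought it in from the front with the bar in its mouth. I felt no contact on the way in.
- **Push down:** The gate flicked shut with the bar's axis at about hook z 109.6 mm, where the sideways force dropped from 7 N to 0. The crown landed at about 115 mm. The highest push force I read was 18 N.
- **Pull test:** The gate held and the hook is caught. The force reading lagged, so the pull overshot to about 19 N for roughly a second. It then fell through 13 and 8.5 N to about 6 N, so it was not a steady 10 N. It stayed well below the 30 N limit.
- **Last check:** I released the hook lightly seated and raised the gripper 12 cm clear. About a second later, the side camera showed it upright with the gate shut, and the wrist force was near zero. I did not check the surrounding objects separately in a final overview picture, but no unexpected contact forces showed up at any force check.

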